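Close a bayonet filter cell and hold it home

ROBOT

A 6-joint arm with a two-finger parallel gripper is mounted at the origin on a cart in front of the work surface, level with it; the furniture and walls round the work are solid. World frame = base frame: x ahead of the robot, y to its left, z up, the work surface at z = 0. Lengths are in m, angles in rad, forces in N, time in s.
With the tool pointing down it reaches from about 0.275 to 0.975 m from the base axis. Payload 8.4 kg.
Tool frame: the origin (TCP) lies midway between the tips of the shut fingers; the grasp point (between the pads) lies 19 mm behind it; z points along the fingers, y is the line along which they close (so a half turn about z gives the same grasp; the last joint's range is limited). The gripper opens to 92 mm and grips with 3 to 60 N. Pads are 20 mm wide; open, the fingers measure 128 mm over their backs; the gripper's body (75 mm by 189 mm) begins 69 mm behind the grasp point.
Start: joints at [-1.22, 0.353, 1.633, -0, 1.155, -0.002], TCP at [0.216, -0.587, 0.215] pointing down, gripper open.
Joint ranges: [-2.63, 2.63], [-0.92, 2.1], [0.06, 2.66], [-1.3, 4.44], [0, 2.69], [-3.02, 3.02]. Speed limits (rad/s): [2.22, 2.22, 2.79, 3.14, 3.14, 3.14].

INTERFACE

Orientations are given as a rotation vector (axis times angle).
In Python, from plant import telemetry, viewer, job gives the robot as it stands. The module is installed in compiled form; this text tells all that it offers.
- The arm moves only by the shell command python3 -m jog 'ROWS' [FORCE]. ROWS is text: rows parted by semicolons, each of 7 numbers parted by spaces: the shift along the tool's x, y, z in cm, then the turn, a rotation vector about the tool's x, y, z in rad, then the finger opening in cm, from 0 to 9.19. In form: dx dy dz rx ry rz jaw; .... A call has 1 to 12 rows; each row is the pose to reach, as a shift and turn from the pose commanded when the call began, along the tool's axes at that moment; what a row does not reach only later rows make up. A row lasts 1/8 s, in which the tool goes at most 62.5 mm and 10.7 degrees, less where a joint would pass 70% of its speed; a pose out of reach is approached as far as the arm can. A call with a gripper value outside its range is refused whole. The fingers move at their own pace and stop on an object; FORCE is the grip in N (left out, the last holds). Time passes only in rows, so rows that repeat a pose let the fingers close. It gives the time, the measured TCP pose, the force, the opening and the grip force at its end, in the units of the state.
- telemetry.sense(): the state, without advancing time (a new reading comes with each control period).
- viewer.snapshot(name): name is "scene" or "top" or "wrist"; returns (picture, depth): 480x640x3 uint8, red, green, blue; 480x640 float32, m along the optical axis (not along the pixel's ray), 0 where there is no reading.
- viewer.camera_model(name): a dict with "fx", "fy", "cx", "cy" (pixels), "rvec" (rotation vector, rad) and "tvec" (3), from world to camera coordinates, as OpenCV has them; the wrist camera has in their place "mount" (4x4, takes a point from camera to tool coordinates, whose origin is the TCP and whose axes are the flange's). Camera axes: x right, y down, z forward; pixel columns grow to the right and rows downward; lengths in m; the calibration is good to about 2 mm. The wrist camera is an equidistant fisheye: a pixel r from the principal point sees the ray r / f radians off the axis. A picture is of the moment at which its call begins: read the wrist's pose just before it. camera_model takes no time and is no camera call.
- job.hand_in(): hands the job in; it is judged then, once.
The state is a dict: "t": time; "joint_positions": joint angles; "qvel": joint speeds; "joint_torque": joint torques, N m; "tool_pos": TCP position; "orientation": TCP orientation; "force": force on the tool from outside, world axes, zero at the start; "torque": the same for the moment, N m; "finger_gap": finger opening in m; "grasp_force": force on a finger pad.
Only numpy, scipy, OpenCV 4.12 (cv2) and the standard library are available. Lean on these libraries where they do the work, as an engineer would, in place of code of your own. Each camera call takes 0.05 s, during which the arm holds its last target. There are 200 camera calls.

TASK

Pick the knurled collar with its stem out of the blue parking block and lead the stem end down through the small hole in the top of the filter cell. Turn the collar as far as needed until its hidden keyways drop over the cell's pins, then push it fully home onto the cell's shoulder, against the spring, and finish while still gripping it and holding it down there. Leave the other things on the bench where they are.

Things in the scene. Friction and masses are not known exactly. Their poses are not given: they have to be found in the camera images.
- cell: Filter cell, fixed upright: dark round foot 92 mm across, silver housing 66 mm across with a flat shoulder 40 mm above the bench, and a central spigot 21 mm across rising to 58 mm. A 13 mm hole runs down through both. A brass outlet nipple points along the cell's +x, to 52 mm from the axis, 20 mm up. Origin: on the axis at the foot's underside; z up.
- pin_level (a point): Point on the cell's axis level with the tops of its two pins, 54.5 mm above the bench. The pins lie in line on either side of it, brass, 5 mm thick, and stick out 4.5 mm sideways from the spigot; their direction round the axis differs each time and is not reported (this point's yaw tells nothing of it). A collar not yet aligned stands with its rim on them.
- hole_mouth (a point): Centre of the mouth of the 13 mm hole, at the top of the spigot, 58 mm above the cell's underside; z up along the hole.
- plunger (a joint): Spring plunger hidden in the cell's hole, pressed down by the stem end: 0 = up (first touched when the collar's rim is 52 mm above the bench), grows downward in m; 0.012 with the collar fully home. It pushes back with about 5 N at first and 8.5 N with the collar home, and lifts a collar that is let go.
- collar: Loose dark steel knurled collar with a stem, about 0.15 kg. Origin: centre of its lower rim; z up along its axis. From the rim up: flange 48 mm across, 7 mm high; then a knurled round grip 38 mm across, up to 40 mm above the rim (grip it here from above, at any yaw; the fingertips may push on the flange). Below: an axial stem 10 mm thick, its tapered end 30 mm below the rim.
- collar_bore (a point): Mouth of the collar's bore, at the centre of the rim. The bore, 20 mm deep, slips over the spigot. It has four keyways 90 degrees apart, about 8 mm wide, full depth; their angle is unseen: press lightly and turn, up to a quarter turn, till it drops (within about 0.1 rad of right). It then goes down 14.5 mm from the pins' tops, till the rim lies on the shoulder, 40 mm above the bench.
- stem_tip (a point): The tapered end of the collar's stem, on its axis, 30 mm below the rim.
- park: Blue plastic parking block, fixed, 66 x 66 x 40 mm, with a 16 mm upright hole through its centre, in which the collar's stem stands; the collar's rim lies on its top, 40 mm above the bench. Origin: centre of its underside.
- reagent_bottle_3: Bystander: clear bottle with blue cap, 56 mm across, 105 mm high; origin at its underside.
- lab_timer: Bystander: white lab timer lying face up, 72 x 62 x 20 mm; origin at its underside.
- lc_column: Bystander: thin pale column with a red end, lying along its y, 17 x 208 x 15 mm; origin at its underside.
- sticky_pad: Bystander: yellow note pad, 50 x 50 x 12 mm; origin at its underside.
- tape_roll: Bystander: roll of beige tape lying flat, 83 mm across, 18 mm high; origin at its underside.
- ball_pen: Bystander: blue and grey pen lying along its y, 10 x 142 x 11 mm; origin at its underside.
- syringe: Bystander: empty syringe lying along its y, 24 x 112 x 20 mm; origin at its underside.
Mind the look-alikes: they are no part of the job. Leave any orange, purple or red look-alike of the collar alone.

How it is judged:
On the way, in this order (a step that is already met when the one before it is completed fails the run):
1. the collar's stem is lifted clear out of the parking block (z of stem_tip in the frame of park above 0.045 m), for 0.1 s.
2. the stem end is through the mouth of the cell's hole (z of stem_tip in the frame of hole_mouth below -0.008 m and horizontal distance between stem_tip and hole_mouth below 0.004 m), for 0.1 s.
At the end, for the whole second after the job is handed in: The collar's rim lies on the cell's shoulder (rim within 2.5 mm of it, axis within 4 mm and 0.08 rad of the cell's), its keyways over the pins, the spring plunger pressed in more than 9 mm, the fingers still gripping the collar with more than 2 N, and the collar at rest (z of collar in the frame of cell below 0.0425 m and horizontal distance between collar and cell below 0.004 m and angle between collar's own z axis and vertical below 0.08 rad and value of joint plunger above 0.009 m and contact force between the fingers and collar above 2 N and linear speed of collar below 0.02 m/s); the arm keeps its last pose, push and grip.
It fails at once if one of the other loose things on the bench is shifted more than 30 mm (distance of any of reagent_bottle_3, lab_timer, lc_column, sticky_pad, tape_roll, ball_pen, syringe from where it was at the start of the episode above 0.03 m).
It also fails if it takes over 51 s, if anything falls off the work surface, if the arm or the gripper's body presses on something with over 40 N, if the wrist force passes 120 N, or if a joint passes its speed limit or range.

## Working session

There is one attempt and no reset: what is moved stays moved. The work goes in short steps, Python scripts to look and compute and a shell command to move; the robot and the scene stay as the last step left them, time stands still between calls to the robot, and variables do not carry over. Pictures are saved under pics/ and viewed, at most 10 in all, crops included, and the job is handed in when it is done.

```bash
mkdir -p pics; cat > h.py <<'E'
import numpy as np,cv2
from plant import telemetry,viewer,job
def cam(n):
    c=viewer.camera_model(n);R=cv2.Rodrigues(np.array(c['rvec'],float))[0];return c,R,np.array(c['tvec'],float).ravel()
def cloud(n,d):
    c,R,t=cam(n);v,u=np.mgrid[:480,:640]
    P=np.stack([(u-c['cx'])/c['fx']*d,(v-c['cy'])/c['fy']*d,d],-1)
    return (P-t)@R
def ray(n,u,v,z):
    c,R,t=cam(n);o=-R.T@t;r=R.T@np.array([(u-c['cx'])/c['fx'],(v-c['cy'])/c['fy'],1]);return o+r*(z-o[2])/r[2]
E
python3 - <<'E'
from h import *
for n in ['top','scene']:
    p,d=viewer.snapshot(n);np.savez(n+'.npz',p=p,d=d);cv2.imwrite(f'pics/{n}.png',p[...,::-1])
s=telemetry.sense();print(s)
E
```

```text
{'t': 0.1, 'joint_positions': array([-1.22041239e+00,  3.53569507e-01,  1.63404028e+00, -9.55544169e-06,
        1.15517546e+00, -2.36844761e-03]), 'qvel': array([ 0.00117348, -0.00084755, -0.00197825, -0.00018046,  0.00063422,
       -0.00053979]), 'joint_torque': array([-2.45533611e-04, -5.94903517e+01, -3.34934199e+01,  6.98469090e-02,
        1.83402974e-02, -2.33566169e-05]), 'tool_pos': array([ 0.21579534, -0.58610931,  0.21395295]), 'orientation': array([-3.09169804e+00, -5.51033860e-01,  3.37723602e-04]), 'force': array([ 0.88849033,  0.71173649, -0.65392683]), 'torque': array([-0.00255573, -0.02490464,  0.02889959]), 'grasp_force': 0.0, 'finger_gap': 0.09176312170098495}
```

View pics/top.png

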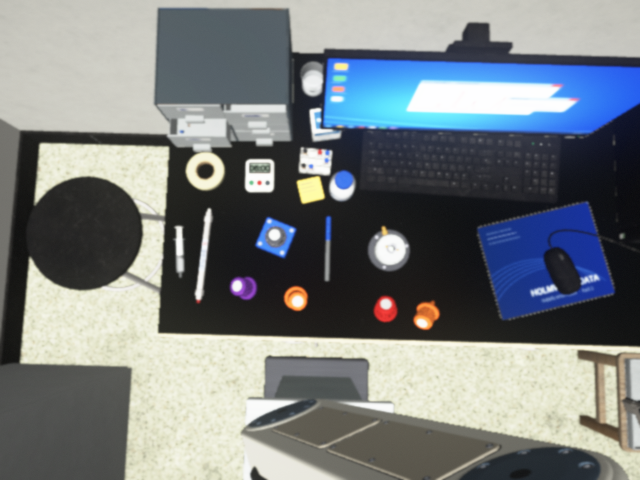

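View pics/scene.png

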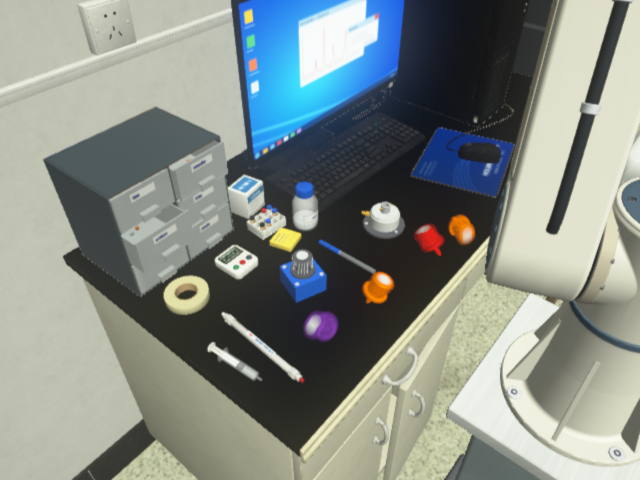

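The top view shows the collar in the blue block at about (276,237) and the cell at about (389,250), its nipple pointing up-image. The look-alikes are purple (244,288), orange (296,298) and (427,315), and red (386,308). The scene view agrees.

```bash
python3 - <<'E'
from h import *
for n,bp,bc in [('top',(250,212,302,262),(362,224,416,276)),('scene',(275,240,335,305),(355,195,412,245))]:
    f=np.load(n+'.npz');p,d=f['p'],f['d'];X=cloud(n,d);hsv=cv2.cvtColor(p,cv2.COLOR_RGB2HSV)
    c,R,t=cam(n);print(n,'cam',(-R.T@t).round(3),c['fx'])
    def m(b,cond):
        k=np.zeros((480,640),bool);k[b[1]:b[3],b[0]:b[2]]=1;k&=cond&(d>0);return k
    def rep(l,k):
        Q=X[k]
        if len(Q)<5: print(l,len(Q));return
        (cc,r)=cv2.minEnclosingCircle(Q[:,:2].astype(np.float32))
        print(l,len(Q),'med',np.median(Q,0).round(4),'circ',np.round(cc,4),round(r,4),'rng',Q.min(0).round(3),Q.max(0).round(3), 'rect',cv2.minAreaRect(Q[:,:2].astype(np.float32)))
    z=X[...,2];blue=(hsv[...,0]>100)&(hsv[...,0]<125)&(hsv[...,1]>150)&(hsv[...,2]>80)
    rep('park top',m(bp,(z>.035)&(z<.045)))
    rep('parkblue',m(bp,blue&(z>.03)))
    rep('grip top',m(bp,(z>.074)&(z<.09)))
    rep('cell shoulder',m(bc,(z>.036)&(z<.046)))
    rep('cell spigot',m(bc,(z>.053)&(z<.066)))
    rep('cell foot',m(bc,(z>.004)))
    for b,zz in ((bp,'p'),(bc,'c')):
        print(zz,np.histogram(z[m(b,z>-1)],np.arange(-.01,.1,.005))[0])
f=np.load('top.npz')['p'][210:290,340:440];g=np.load('top.npz')['p'][200:280,230:330]
cv2.imwrite('pics/crop1.png',cv2.resize(np.vstack([f,g])[...,::-1],None,fx=3.7,fy=3.7,interpolation=2))
E
```

```text
top cam [0.362 0.025 1.205] 543.3717660026738
park top 553 med [0.4939 0.1042 0.0405] circ [0.4967 0.1063] 0.0454 rng [0.457 0.065 0.035] [0.538 0.148 0.045] rect ((0.4972708523273468, 0.105510413646698), (0.06659744679927826, 0.06631600856781006), 68.94839477539062)
parkblue 454 med [0.4941 0.1025 0.0404] circ [0.4967 0.1063] 0.0454 rng [0.457 0.065 0.03 ] [0.538 0.148 0.049] rect ((0.4972265362739563, 0.10552747547626495), (0.06659744679927826, 0.06641098111867905), 68.94839477539062)
grip top 261 med [0.4966 0.1053 0.0801] circ [0.4971 0.1055] 0.0194 rng [0.478 0.088 0.075] [0.516 0.124 0.088] rect ((0.4967751204967499, 0.10605939477682114), (0.037829119712114334, 0.03592551872134209), 3.0522751808166504)
cell shoulder 539 med [ 0.4781 -0.1424  0.0398] circ [ 0.4785 -0.1428] 0.0321 rng [ 0.447 -0.174  0.036] [ 0.51  -0.111  0.046] rect ((0.4786529839038849, -0.142963245511055), (0.06225249543786049, 0.061619967222213745), 46.38031768798828)
cell spigot 53 med [ 0.4787 -0.1428  0.0573] circ [ 0.4795 -0.1431] 0.0139 rng [ 0.469 -0.156  0.053] [ 0.489 -0.13   0.062] rect ((0.47925120
[... 1468 characters left out ...]
94)
cell spigot 58 med [ 0.4788 -0.1417  0.0576] circ [ 0.4784 -0.1413] 0.0154 rng [ 0.468 -0.156  0.053] [ 0.488 -0.126  0.06 ] rect ((0.47784245014190674, -0.14152374863624573), (0.02050762251019478, 0.025674164295196533), 23.09145736694336)
cell foot 1135 med [ 0.4701 -0.1271  0.0265] circ [ 0.4952 -0.1582] 0.0878 rng [ 0.416 -0.206  0.004] [ 0.569 -0.071  0.06 ] rect ((0.4897584021091461, -0.16141456365585327), (0.12145300209522247, 0.1566087305545807), 30.61944007873535)
p [   0  845 1205  180  232   85   85   82   89  207  313  116   36   37
   42   36   41  115  140    0    0]
c [   0  736 1004  316   65   60   71   66   66  180  186   16   31   43
    2    0    0    0    0    0    0]
```

View pics/crop1.png

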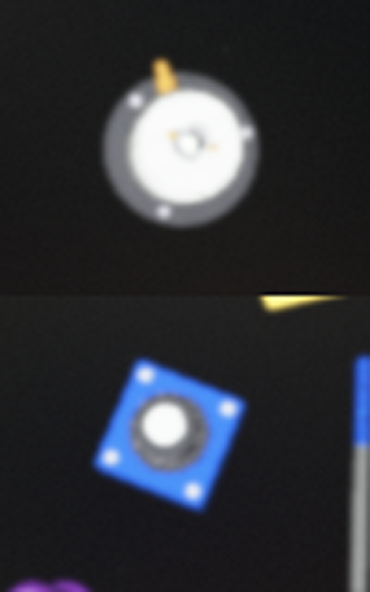

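The crop shows the cell with its pins at about (172,135) and (212,147). The collar is centred in the block. The depth sizes match the given dimensions: park 66.5 mm at z 0.040, grip top 0.080, shoulder 0.040. The collar is at about (0.497,0.106) and the cell at about (0.4787,-0.1425).

```bash
cat >> h.py <<'E'
from scipy.spatial.transform import Rotation as Ro
def delta(p,yaw=None):
    "tool-axis shift (cm) and turn to go to p, pointing straight down; yaw=world angle of tool x"
    s=telemetry.sense();R=Ro.from_rotvec(s['orientation']);M=R.as_matrix()
    y0=np.arctan2(M[1,0],M[0,0]);y=y0 if yaw is None else yaw
    T=Ro.from_euler('z',y)*Ro.from_euler('x',np.pi)
    print('t',round(s['t'],2),'pos',s['tool_pos'].round(4),'yaw',round(y0,3),'tilt',M[:,2].round(4),'F',s['force'].round(1),'gap',round(s['finger_gap'],4),'grip',round(s['grasp_force'],1),'q1,6',s['joint_positions'][[0,5]].round(2))
    print('shift cm',(M.T@(np.array(p)-s['tool_pos'])*100).round(2),'turn',(R.inv()*T).as_rotvec().round(4))
E
python3 -c "
from h import *
delta([.497,.1058,.16])"
```

```text
t 0.1 pos [ 0.2158 -0.5861  0.214 ] yaw 0.353 tilt [-4.0e-04  1.1e-03 -1.0e+00] F [ 0.9  0.7 -0.7] gap 0.0918 grip 0.0 q1,6 [-1.22 -0.  ]
shift cm [ 50.29 -55.21   5.46] turn [-0.0012  0.     -0.    ]
```

```bash
python3 -m jog '12 -14 1 0 0 0 9.19; 25 -28 2 0 0 0 9.19; 50.3 -55.2 3 0 0 0 9.19; 50.3 -55.2 3 0 0 0 9.19; 50.3 -55.2 3 0 0 0 9.19; 50.3 -55.2 4 0 0 0 9.19; 50.3 -55.2 4 0 0 0 9.19; 50.3 -55.2 4 0 0 0 9.19; 50.3 -55.2 4 0 0 0 9.19;50.3 -55.2 5 0 0 0 9.19;50.3 -55.2 5 0 0 0 9.19;50.3 -55.2 5 0 0 0 9.19'; python3 - <<'E'
from h import *
delta([.497,.1058,.052])
p,d=viewer.snapshot('wrist');np.savez('w1.npz',p=p,d=d);cv2.imwrite('pics/w1.png',p[...,::-1])
print(viewer.camera_model('wrist'))
E
```

```text
t: 1.6
tool_pos: [0.4976, 0.1075, 0.1643]
orientation: [3.093, 0.552, 0.0]
force: [0.9, -0.4, 0.0]
finger_gap: 0.0917
grasp_force: 0.0
t 1.6 pos [0.4976 0.1075 0.1643] yaw 0.353 tilt [ 1.e-04 -1.e-04 -1.e+00] F [ 0.9 -0.4  0. ] gap 0.0917 grip 0.0 q1,6 [0.21 1.43]
shift cm [-0.12  0.13 11.23] turn [ 0.0001 -0.0001 -0.    ]
{'fx': 371.64829954431775, 'fy': 371.64829954431775, 'cx': 321.4573957346465, 'cy': 244.3511525841036, 'mount': array([[ 1.99338687e-04, -9.62160029e-01, -2.72484934e-01,
         7.70414345e-02],
       [ 9.99999448e-01, -8.93471389e-05,  1.04704806e-03,
         2.63180973e-04],
       [-1.03177354e-03, -2.72484992e-01,  9.62159480e-01,
        -1.69857566e-01],
       [ 0.00000000e+00,  0.00000000e+00,  0.00000000e+00,
         1.00000000e+00]])}
```

View pics/w1.png

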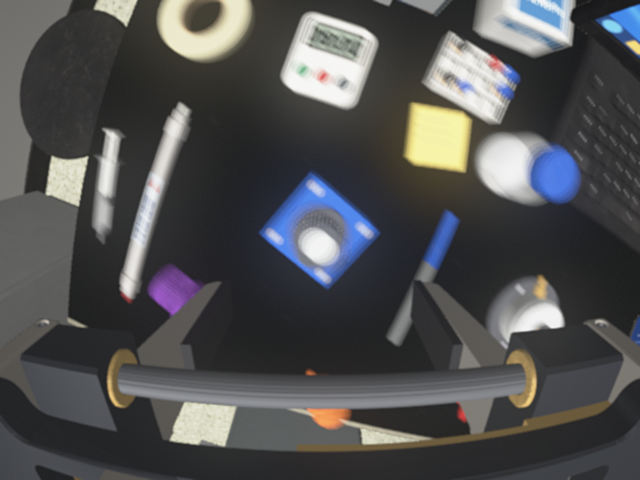

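The wrist view shows the collar at (320,240), centred between the open fingers, with the pen and purple part clear. Descending to grasp.

```bash
python3 -m jog '-0.1 0.1 4 0 0 0 9.19; -0.12 0.13 8 0 0 0 9.19; -0.12 0.13 11 0 0 0 9.19; -0.12 0.13 11.2 0 0 0 9.19;-0.12 0.13 11.2 0 0 0 9.19; -0.12 0.13 11.2 0 0 0 3;-0.12 0.13 11.2 0 0 0 3;-0.12 0.13 11.2 0 0 0 3;-0.12 0.13 11.2 0 0 0 3;-0.12 0.13 11.2 0 0 0 3;-0.12 0.13 11.2 0 0 0 3;-0.12 0.13 11.2 0 0 0 3' 40; python3 -c "
from h import *
delta([.497,.1058,.16])"
```

```text
t: 3.15
tool_pos: [0.4965, 0.1037, 0.0526]
orientation: [-3.093, -0.551, 0.0]
force: [-0.8, 0.3, 1.4]
finger_gap: 0.037
grasp_force: 40.0
t 3.15 pos [0.4965 0.1037 0.0526] yaw 0.353 tilt [-1.e-04  0.e+00 -1.e+00] F [-0.8  0.3  1.4] gap 0.037 grip 40.0 q1,6 [0.2  1.42]
shift cm [  0.12  -0.18 -10.74] turn [-0.      0.0001 -0.    ]
```

```bash
python3 -m jog '0 0 -2 0 0 0 3; 0 0 -6 0 0 0 3; 0 0 -10 0 0 0 3; 0 0 -10 0 0 0 3; 0 0 -10 0 0 0 3'; python3 -c "
from h import *
delta([.4787,-.1425,.15])"
```

```text
t: 3.78
tool_pos: [0.496, 0.1035, 0.1518]
orientation: [3.093, 0.551, -0.001]
force: [-0.1, 0.7, -1.1]
finger_gap: 0.0367
grasp_force: 40.0
t 3.77 pos [0.496  0.1035 0.1518] yaw 0.353 tilt [-9.e-04 -2.e-04 -1.e+00] F [-0.1  0.7 -1.1] gap 0.0367 grip 40.0 q1,6 [0.2  1.42]
shift cm [-10.12  22.49   0.19] turn [-0.0001  0.0009 -0.    ]
```

```bash
python3 -m jog '-2.5 5.6 0 0 0 0 3; -5 11.2 0 0 0 0 3; -7.5 16.8 0 0 0 0 3; -10.1 22.5 0 0 0 0 3; -10.1 22.5 0 0 0 0 3;-10.1 22.5 0 0 0 0 3;-10.1 22.5 0 0 0 0 3'; python3 - <<'E'
from h import *
delta([.4787,-.1425,.13])
out=[]
for n in ['scene','wrist']:
    p,d=viewer.snapshot(n);np.savez(n+'2.npz',p=p,d=d)
    out.append(p[130:290,310:470] if n=='scene' else p[130:330,220:420])
a,b=[cv2.resize(o[...,::-1],(400,400),interpolation=2) for o in out]
cv2.imwrite('pics/c2.png',np.hstack([a,b]))
E
```

```text
t: 4.65
tool_pos: [0.4792, -0.141, 0.1519]
orientation: [-3.092, -0.554, 0.002]
force: [0.2, 0.7, -1.5]
finger_gap: 0.037
grasp_force: 40.0
t 4.65 pos [ 0.4792 -0.141   0.1519] yaw 0.354 tilt [-1.3e-03  6.0e-04 -1.0e+00] F [ 0.2  0.7 -1.5] gap 0.037 grip 40.0 q1,6 [-0.29  0.93]
shift cm [-0.1   0.12  2.19] turn [-0.0011  0.001  -0.    ]
```

View pics/c2.png

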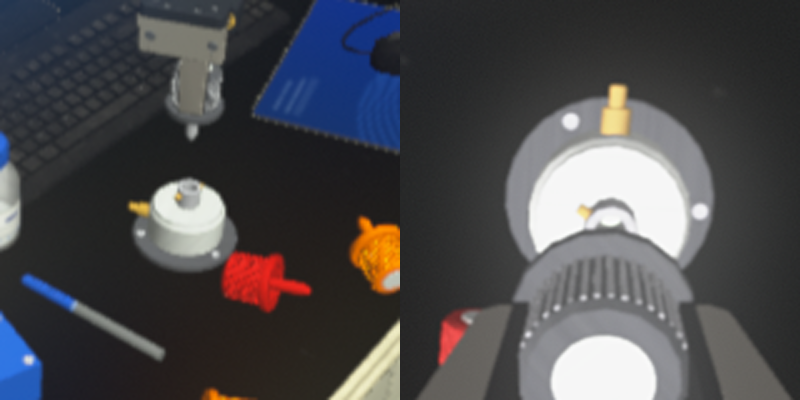

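The left half shows the stem tip at scene pixel ~(387,183) above the spigot at ~(386,205). The right half (wrist) shows the collar held centred, with the cell offset a few px and one pin visible. I'll measure the offset.

```bash
cat >> h.py <<'E'
def wcloud(d,s):
    c=viewer.camera_model('wrist');v,u=np.mgrid[:480,:640];x=(u-c['cx'])/c['fx'];y=(v-c['cy'])/c['fy'];r=np.hypot(x,y)+1e-9
    k=np.tan(r)/r;P=np.stack([x*k*d,y*k*d,d],-1);M=np.array(c['mount'])
    return P@M[:3,:3].T+M[:3,3]   # tool frame
def fitc(Q):
    A=np.c_[2*Q,np.ones(len(Q))];s=np.linalg.lstsq(A,(Q**2).sum(1),rcond=None)[0];return s[:2],np.sqrt(s[2]+s[:2]@s[:2])
E
python3 - <<'E'
from h import *
s=telemetry.sense();f=np.load('wrist2.npz');T=wcloud(f['d'],s);R=Ro.from_rotvec(s['orientation']).as_matrix()
W=T@R.T+s['tool_pos'];v,u=np.mgrid[:480,:640];box=(u>265)&(u<385)&(v>165)&(v<340)&(f['d']>0)
z=W[...,2]
print(np.histogram(z[box],np.arange(-.01,.2,.01))[0])
def edge(lo,hi,l):
    k=box&(z>lo)&(z<hi);k=cv2.morphologyEx(k.astype(np.uint8),cv2.MORPH_OPEN,np.ones((3,3)))
    cs=max(cv2.findContours(k,cv2.RETR_EXTERNAL,cv2.CHAIN_APPROX_NONE)[0],key=cv2.contourArea)[:,0]
    Q=W[cs[:,1],cs[:,0]][:,:2];h=cv2.convexHull(Q.astype(np.float32))[:,0]
    c,r=fitc(h)
    print(l,len(Q),'hullfit',c.round(4),r.round(4),'encl',np.round(cv2.minEnclosingCircle(Q.astype(np.float32)),4) if 0 else cv2.minEnclosingCircle(Q.astype(np.float32)),'z',np.median(z[k>0]).round(4),'tool',(R.T@(np.r_[c,s['tool_pos'][2]]-s['tool_pos']))[:2].round(4))
edge(.034,.046,'shoulder');edge(.003,.02,'foot');edge(.165,.195,'griptop');edge(.138,.156,'flange')
# stem tip, scene: lines of sight
for uv,zz,l in (((387.2,183.2),.109,'tip'),((386,204.8),.058,'mouth')): print(l,ray('scene',*uv,zz).round(4))
E
```

```text
[2510 4760  152  395 1951 1167  249    1    0    0    0    0    0    0
    0 1383  665  868 3823 2005]
shoulder 265 hullfit [ 0.4812 -0.1437] 0.0322 encl ((0.481178343296051, -0.14371523261070251), 0.03238445520401001) z 0.0398 tool [0.0006 0.003 ]
foot 203 hullfit [ 0.4815 -0.1364] 0.0396 encl ((0.4836731553077698, -0.1218501552939415), 0.03999963775277138) z 0.007 tool [ 0.0034 -0.0037]
griptop 367 hullfit [ 0.4797 -0.1431] 0.0244 encl ((0.48835378885269165, -0.14011089503765106), 0.027150645852088928) z 0.1795 tool [-0.0006  0.002 ]
flange 253 hullfit [ 0.4822 -0.1406] 0.024 encl ((0.4877673387527466, -0.13824021816253662), 0.023246606811881065) z 0.1464 tool [0.0027 0.0005]
tip [ 0.4839 -0.1495  0.109 ]
mouth [ 0.4783 -0.1441  0.058 ]
```

Wrist-relative gives a correction of about (-2.0, +2.5) mm in the tool axes, and the scene view supports the x part. I'll apply it, lower to just above the mouth and re-check.

```bash
python3 -m jog '-0.2 0.25 1 0 0 0 3; -0.2 0.25 3 0 0 0 3; -0.2 0.25 4 0 0 0 3; -0.2 0.25 4 0 0 0 3; -0.2 0.25 4 0 0 0 3;-0.2 0.25 4 0 0 0 3'; python3 - <<'E'
from h import *
delta([.4787,-.1425,.1])
out=[]
for n in ['scene','wrist']:
    p,d=viewer.snapshot(n);np.savez(n+'3.npz',p=p,d=d)
    out.append(p[160:240,346:426] if n=='scene' else p[150:290,250:390])
a,b=[cv2.resize(o[...,::-1],(400,400),interpolation=2) for o in out]
cv2.imwrite('pics/c3.png',np.hstack([a,b]))
E
```

```text
t: 5.5
tool_pos: [0.4789, -0.1456, 0.1131]
orientation: [3.092, 0.551, 0.001]
force: [-0.2, 0.8, -1.9]
finger_gap: 0.0369
grasp_force: 40.0
t 5.5 pos [ 0.4789 -0.1456  0.1131] yaw 0.353 tilt [ 9.e-04 -3.e-04 -1.e+00] F [-0.2  0.8 -1.9] gap 0.0369 grip 40.0 q1,6 [-0.3   0.92]
shift cm [ 0.08 -0.3   1.31] turn [ 0.0006 -0.0008 -0.    ]
```

View pics/c3.png

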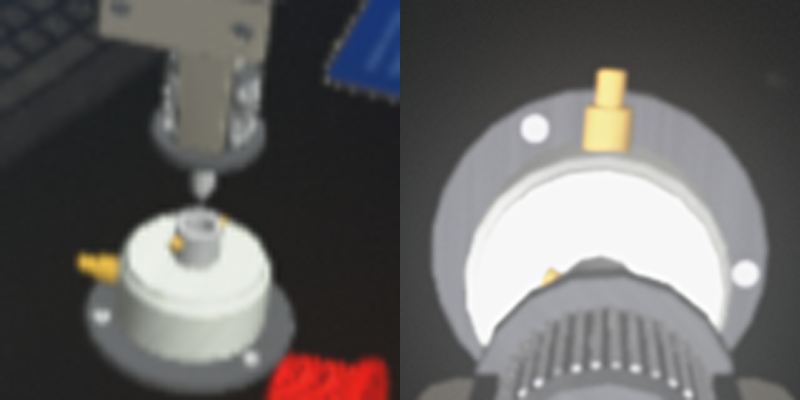

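The stem tip at crop (203,200) stands just above the spigot mouth at (200,215). I'll quantify this with the projected cell axis and the wrist circle fits.

```bash
python3 - <<'E'
from h import *
c,R,t=cam('scene')
def pj(P): q=R@np.array(P)+t; return np.array([(c['fx']*q[0]/q[2]+c['cx']-346)*5,(c['fy']*q[1]/q[2]+c['cy']-160)*5]).round(1)
for z in (0,.02,.04,.058,.07,.1,.11): print(z,pj([.479,-.143,z]))
print('dx',pj([.4799,-.1427,.07])) # +1mm tool x
s=telemetry.sense();f=np.load('wrist3.npz');T=wcloud(f['d'],s);Rt=Ro.from_rotvec(s['orientation']).as_matrix()
z=(T@Rt.T+s['tool_pos'])[...,2];v,u=np.mgrid[:480,:640];box=(u>255)&(u<385)&(v>165)&(v<340)&(f['d']>0)
for lo,hi,r0,l in ((.036,.044,.033,'shoulder'),(.098,.114,.024,'flange')):
    k=(box&(z>lo)&(z<hi)).astype(np.uint8);k=cv2.morphologyEx(k,cv2.MORPH_OPEN,np.ones((3,3)))
    h=cv2.convexHull(T[k>0][:,:2].astype(np.float32))[:,0]
    h=h[h[:,0]>np.percentile(h[:,0],35)]
    print(l,fitc(h),'z',np.median(z[k>0]))
E
```

```text
0 [186.6 328. ]
0.02 [190.2 293.1]
0.04 [193.8 257.4]
0.058 [197.2 224.5]
0.07 [199.4 202.2]
0.1 [205.2 145.1]
0.11 [207.2 125.6]
dx [197.3 201.7]
shoulder (array([ 0.00220657, -0.0010823 ]), np.float64(0.03062300459507475)) z 0.03965071284451599
flange (array([0.00282739, 0.00057913]), np.float64(0.023881918254597657)) z 0.10706522767714992
```

```bash
python3 -m jog '0 -0.15 0 0 0 0 3; 0 -0.15 0.5 0 0 0 3; 0 -0.15 1 0 0 0 3; 0 -0.15 1.4 0 0 0 3; 0 -0.15 1.4 0 0 0 3; 0 -0.15 1.4 0 0 0 3'; python3 -c "
from h import *
delta([.4787,-.1425,.1])"
```

```text
t: 6.35
tool_pos: [0.4781, -0.144, 0.0986]
orientation: [-3.093, -0.551, 0.0]
force: [0.5, 0.8, -0.6]
finger_gap: 0.0367
grasp_force: 40.0
t 6.35 pos [ 0.4781 -0.144   0.0986] yaw 0.353 tilt [-0.  0. -1.] F [ 0.5  0.8 -0.6] gap 0.0367 grip 40.0 q1,6 [-0.3   0.92]
shift cm [ 0.11 -0.12 -0.14] turn [-0.0001  0.     -0.    ]
```

```bash
python3 -m jog '0 0 0.3 0 0 0 3; 0 0 0.6 0 0 0 3; 0 0 1 0 0 0 3; 0 0 1 0 0 0 3; 0 0 1 0 0 0 3'; python3 - <<'E'
from h import *
delta([.4787,-.1425,.1])
out=[]
for n in ['scene','wrist']:
    p,d=viewer.snapshot(n);np.savez(n+'4.npz',p=p,d=d)
    out.append(p[160:240,346:426] if n=='scene' else p[150:290,250:390])
a,b=[cv2.resize(o[...,::-1],(400,400),interpolation=2) for o in out]
cv2.imwrite('pics/c4.png',np.hstack([a,b]))
E
```

```text
t: 6.98
tool_pos: [0.478, -0.144, 0.0886]
orientation: [-3.093, -0.551, 0.0]
force: [0.2, 0.4, -1.2]
finger_gap: 0.0368
grasp_force: 40.0
t 6.97 pos [ 0.478  -0.144   0.0886] yaw 0.353 tilt [-0.  0. -1.] F [ 0.2  0.4 -1.2] gap 0.0368 grip 40.0 q1,6 [-0.3   0.92]
shift cm [ 0.12 -0.12 -1.14] turn [-0.  0. -0.]
```

View pics/c4.png

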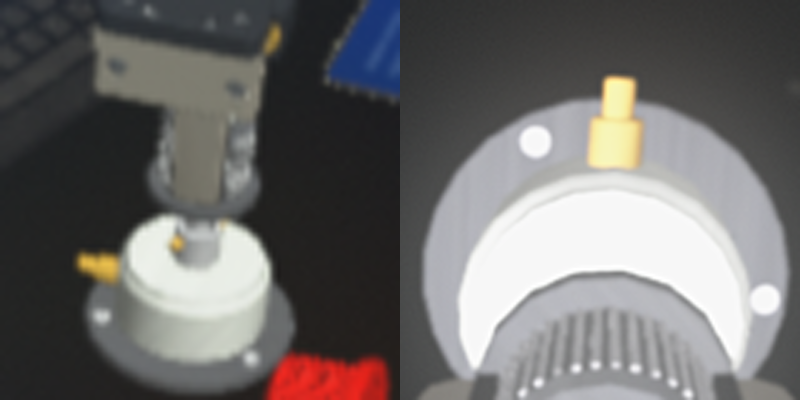

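The stem is inside the hole mouth. In the wrist view the flange (centre 604) and shoulder (605) are concentric. In the scene view the flange centre is ~205 against ~202.5 expected, so I'll nudge +0.5 mm in tool x while descending.

```bash
python3 -m jog '0.05 0 0.3 0 0 0 3; 0.05 0 0.7 0 0 0 3; 0.05 0 1.1 0 0 0 3; 0.05 0 1.4 0 0 0 3; 0.05 0 1.6 0 0 0 3; 0.05 0 1.6 0 0 0 3'; python3 -c "
from h import *
delta([.4787,-.1425,.1])"; python3 -m jog '0 0 0.1 0 0 0 3; 0 0 0.2 0 0 0 3;0 0 0.3 0 0 0 3;0 0 0.3 0 0 0 3'
```

```text
t: 7.82
tool_pos: [0.4784, -0.1438, 0.0724]
orientation: [-3.093, -0.551, 0.0]
force: [0.6, -0.2, -1.6]
finger_gap: 0.0365
grasp_force: 40.0
t 7.83 pos [ 0.4784 -0.1438  0.0724] yaw 0.353 tilt [-3.e-04  1.e-04 -1.e+00] F [ 0.6 -0.2 -1.6] gap 0.0365 grip 40.0 q1,6 [-0.3   0.92]
shift cm [ 0.08 -0.11 -2.76] turn [-0.0002  0.0003 -0.    ]
t: 8.32
tool_pos: [0.4784, -0.1438, 0.0695]
orientation: [-3.093, -0.551, 0.0]
force: [-0.6, 0.9, -1.3]
finger_gap: 0.0365
grasp_force: 40.0
```

```bash
python3 -m jog '0 0 0.1 0 0 0 3; 0 0 0.2 0 0 0 3;0 0 0.27 0 0 0 3;0 0 0.27 0 0 0 3'; python3 -m jog '0 0 0.05 0 0 0 3; 0 0 0.1 0 0 0 3;0 0 0.1 0 0 0 3;0 0 0.1 0 0 0 3'
```

```text
t: 8.82
tool_pos: [0.4784, -0.1438, 0.0668]
orientation: [-3.093, -0.551, 0.0]
force: [-0.7, 0.6, -1.0]
finger_gap: 0.0367
grasp_force: 40.0
t: 9.32
tool_pos: [0.4786, -0.1439, 0.0661]
orientation: [3.093, 0.551, 0.0]
force: [-0.9, 0.8, 3.1]
finger_gap: 0.0366
grasp_force: 40.0
```

Contact on the pins (about 4 N at rim ≈ 54 mm). Pressing lightly and turning in small steps.

```bash
python3 -m jog '0 0 0.1 0 0 0 3; 0 0 0.1 0 0 0.07 3; 0 0 0.1 0 0 0.14 3;0 0 0.1 0 0 0.14 3'; python3 -m jog '0 0 0 0 0 0.07 3; 0 0 0 0 0 0.14 3;0 0 0 0 0 0.14 3'
```

```text
t: 9.82
tool_pos: [0.4783, -0.1438, 0.0648]
orientation: [-3.124, -0.334, 0.0]
force: [-1.4, -0.4, -0.2]
finger_gap: 0.0368
grasp_force: 40.0
t: 10.2
tool_pos: [0.4782, -0.1438, 0.0646]
orientation: [-3.139, -0.117, 0.001]
force: [0.2, 0.4, -0.3]
finger_gap: 0.0364
grasp_force: 40.0
```

```bash
cat > s.py <<'E'
from h import *
s=telemetry.sense();print('T',s['torque'].round(3));delta([.4787,-.1425,.1])
E
python3 s.py; python3 -m jog '0 0 0.1 0 0 0 3; 0 0 0.2 0 0 0 3;0 0 0.2 0 0 0 3'; python3 s.py
```

```text
T [ 0.05   0.084 -0.005]
t 10.2 pos [ 0.4782 -0.1438  0.0646] yaw 0.075 tilt [-6.e-04  2.e-04 -1.e+00] F [ 0.2  0.4 -0.3] gap 0.0364 grip 40.0 q1,6 [-0.3  1.2]
shift cm [ 0.06 -0.12 -3.54] turn [-0.0002  0.0006 -0.    ]
t: 10.58
tool_pos: [0.4785, -0.1438, 0.0629]
orientation: [-3.139, -0.115, -0.0]
force: [-0.6, 0.3, 3.7]
finger_gap: 0.0367
grasp_force: 40.0
T [0.255 0.166 0.043]
t 10.57 pos [ 0.4785 -0.1438  0.0629] yaw 0.073 tilt [ 1.e-04  0.e+00 -1.e+00] F [-0.6  0.3  3.7] gap 0.0367 grip 40.0 q1,6 [-0.3  1.2]
shift cm [ 0.03 -0.13 -3.71] turn [-0.     -0.0001  0.    ]
```

```bash
python3 -m jog '0 0 0.2 0 0 0 3; 0 0 0.4 0 0 0 3;0 0 0.4 0 0 0 3' 60; python3 s.py
```

```text
t: 10.95
tool_pos: [0.4785, -0.1438, 0.0588]
orientation: [-3.139, -0.114, 0.0]
force: [-0.6, 0.8, 4.5]
finger_gap: 0.0364
grasp_force: 60.0
T [0.284 0.203 0.017]
t 10.95 pos [ 0.4785 -0.1438  0.0588] yaw 0.073 tilt [-0.  0. -1.] F [-0.6  0.8  4.5] gap 0.0364 grip 60.0 q1,6 [-0.3  1.2]
shift cm [ 0.03 -0.13 -4.12] turn [-0.  0. -0.]
```

The force follows the spring curve, so the keyways are over the pins. Pushing home.

```bash
python3 -m jog '0 0 0.2 0 0 0 3; 0 0 0.4 0 0 0 3;0 0 0.55 0 0 0 3;0 0 0.55 0 0 0 3'; python3 -m jog '0 0 0.05 0 0 0 3;0 0 0.1 0 0 0 3;0 0 0.15 0 0 0 3;0 0 0.15 0 0 0 3'; python3 s.py
```

```text
t: 11.45
tool_pos: [0.4786, -0.1438, 0.0535]
orientation: [3.14, 0.114, 0.0]
force: [-0.3, 1.2, 5.9]
finger_gap: 0.0365
grasp_force: 60.0
t: 11.95
tool_pos: [0.4786, -0.1439, 0.0521]
orientation: [3.139, 0.114, 0.0]
force: [-1.0, 0.4, 6.3]
finger_gap: 0.0365
grasp_force: 60.0
T [0.375 0.325 0.001]
t 11.95 pos [ 0.4786 -0.1439  0.0521] yaw 0.073 tilt [ 2.e-04 -0.e+00 -1.e+00] F [-1.   0.4  6.3] gap 0.0365 grip 60.0 q1,6 [-0.3  1.2]
shift cm [ 0.02 -0.14 -4.79] turn [ 0.     -0.0002 -0.    ]
```

Not yet seated: spring force only, no step. Pressing further until it rises.

```bash
python3 -m jog '0 0 0.1 0 0 0 3;0 0 0.15 0 0 0 3;0 0 0.15 0 0 0 3'; python3 -m jog '0 0 0.1 0 0 0 3;0 0 0.15 0 0 0 3;0 0 0.15 0 0 0 3'; python3 s.py; python3 - <<'E'
from h import *
out=[]
for n in ['scene','wrist']:
    p,d=viewer.snapshot(n)
    out.append(p[160:240,346:426] if n=='scene' else p[150:290,250:390])
a,b=[cv2.resize(o[...,::-1],(400,400),interpolation=2) for o in out]
cv2.imwrite('pics/c5.png',np.hstack([a,b]))
E
```

```text
t: 12.32
tool_pos: [0.4787, -0.1439, 0.0506]
orientation: [3.139, 0.114, 0.0]
force: [-0.8, 1.1, 7.5]
finger_gap: 0.0364
grasp_force: 60.0
t: 12.7
tool_pos: [0.4787, -0.1439, 0.05]
orientation: [3.139, 0.114, 0.001]
force: [-4.4, 2.1, 19.3]
finger_gap: 0.036
grasp_force: 60.0
T [0.487 0.938 0.002]
t 12.7 pos [ 0.4787 -0.1439  0.05  ] yaw 0.073 tilt [ 5.e-04 -1.e-04 -1.e+00] F [-4.4  2.1 19.3] gap 0.036 grip 60.0 q1,6 [-0.29  1.2 ]
shift cm [ 0.01 -0.14 -5.  ] turn [ 0.0001 -0.0005 -0.    ]
```

View pics/c5.png

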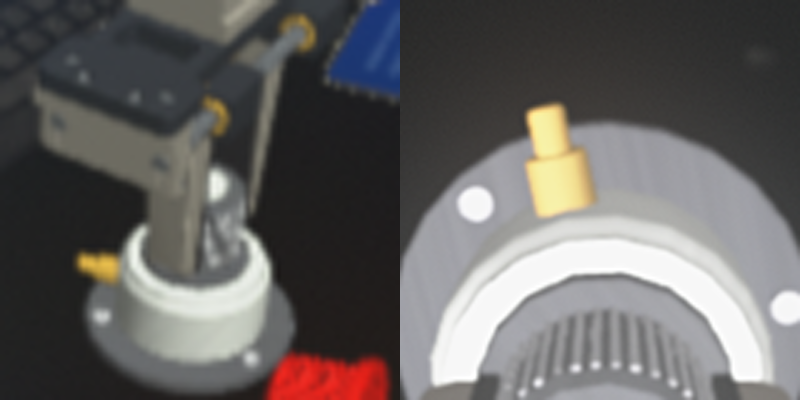

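The picture shows the flange flat and concentric on the housing's shoulder. The force stepped to 19 N at a hard stop. I'll check the flange height by depth before handing in.

```bash
python3 - <<'E'
from h import *
s=telemetry.sense();p,d=viewer.snapshot('wrist');T=wcloud(d,s);R=Ro.from_rotvec(s['orientation']).as_matrix();W=T@R.T+s['tool_pos'];z=W[...,2]
r=np.hypot(*(W[...,:2]-s['tool_pos'][:2]).transpose(2,0,1))
v,u=np.mgrid[:480,:640];b=(u>285)&(u<357)&(d>0)&(v<330)&(v>200)
for a,c in((.0205,.023),(.026,.031),(.036,.043),(.008,.017)):
    q=z[b&(r>a)&(r<c)];print(a,len(q),np.percentile(q,[10,50,90]).round(4) if len(q) else '')
E
python3 s.py
```

```text
0.0205 1749 [0.044  0.0619 0.0748]
0.026 816 [0.0389 0.0398 0.0411]
0.036 908 [0.0061 0.0071 0.0252]
0.008 1813 [0.0766 0.0775 0.0785]
T [0.539 0.893 0.039]
t 12.85 pos [ 0.4787 -0.1439  0.05  ] yaw 0.073 tilt [ 5.e-04 -1.e-04 -1.e+00] F [-5.   2.3 20.5] gap 0.0363 grip 60.0 q1,6 [-0.29  1.2 ]
shift cm [ 0.01 -0.14 -5.  ] turn [ 0.0001 -0.0004 -0.    ]
```

The grip top is at about 0.078–0.080 and the shoulder reads 0.040, so the rim is seated. Handing in.

```bash
python3 -c "
from plant import job
print(job.hand_in())"
```

```text
the job is handed in; nothing more can be done
None
```

I handed the job in with the collar keyed over the pins and pushed down to a hard stop on the cell's shoulder, still gripped at 60 N and held down with about 20 N, after about 13 s of the 51 s; hand-in returned no verdict.

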